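Clear the straightedge and turn the scroll rod's pasting flat up between the centres

ROBOT

A 6-joint arm with a two-finger parallel gripper is mounted at the origin on the work surface. World frame = base frame: x ahead of the robot, y to its left, z up, the work surface at z = 0. Lengths are in m, angles in degrees, forces in N, time in s.
With the tool pointing down it reaches from about 0.3 to 0.75 m from the base axis. Payload 8.5 kg.
Tool frame: the origin (TCP) lies at the very end of the fingers, on their centre line; the grasp point (between the pads) lies 19 mm behind it; z points along the fingers, y is the line along which they close (so a half turn about z gives the same grasp; the last joint's range is limited). The gripper opens to 85 mm and grips with 20 to 120 N. Pads are 22 mm wide; open, the fingers measure 114 mm over their backs; the gripper's body (76 mm by 85 mm) begins 54 mm behind the grasp point. The pads swing forward as they close: fully open they stand 13 mm farther back than shut.
Start: joints at [-86.591, 21.807, 74.336, -0, 83.858, -12.336], TCP at [0.149, -0.529, 0.231] pointing down, gripper open.
Joint ranges: [-178.18, 178.18], [-50.72, 133.34], [12.68, 142.11], [-81.47, 261.47], [9.98, 163.14], [-165.26, 165.26]. Speed limits (degrees/s): [136.94, 136.94, 180, 180, 180, 180].

INTERFACE

Orientations are given as a 3x3 rotation matrix whose columns are the frame's x, y, z axes.
In Python, from rig import observe, cams, ticket gives the robot as it stands.
- The arm moves only by the tool move_arm, never from a script. Its arguments are lists of equal length, an entry for each row: "jaw": the finger opening in cm, from 0 to 8.54; "dp": the shift along the tool's x, y, z in cm, a list of three; "turn": the turn, a rotation vector about the tool's x, y, z in rad, a list of three. In form: {"jaw": [jaw, ...], "dp": [[tx, ty, tz], ...], "turn": [[wx, wy, wz], ...]}. A call has 1 to 12 rows; each row shifts and turns the commanded pose from where the row before left it, along the tool's axes as they then stand; what a row does not reach is not made up. A row lasts 1/12 s, in which the tool goes at most 41.7 mm and 7.16 degrees, less where a joint would pass 70% of its speed; a pose out of reach is approached as far as the arm can. A call is refused whole if a number of a shift passes 4.17 or a number of a turn 0.125, either way. A call with a gripper value outside its range is refused whole. The fingers move at their own pace and stop on an object; "force" is the grip in N (left out, the last holds). Time passes only in rows, so rows that do not move let the fingers close. It gives the time, the measured TCP pose, the force, the opening and the grip force at its end, in the units of the state.
- observe(): the state, without advancing time (a new reading comes with each control period).
- cams.get_image(name): name is "side" or "top" or "wrist"; returns (picture, depth): 400x640x3 uint8, red, green, blue; 400x640 float32, m along the optical axis (not along the pixel's ray), 0 where there is no reading.
- cams.calibration(name): a dict with "vertical_fov" (degrees; the focal length in pixels is half the picture's height over the tangent of half this angle, whatever the lens; pixels are square), "cx", "cy" (the principal point, pixels), "view" (4x4, takes a point from world to camera coordinates); the wrist camera has in their place "tool_from_camera" (4x4, takes a point from camera to tool coordinates, whose origin is the TCP and whose axes are the flange's). Camera axes: x right, y up, looking along -z (the intrinsics and any distortion apply to the point x, -y, -z); pixel columns grow to the right and rows downward; lengths in m; the calibration is good to about 2 mm. A picture is of the moment at which its call begins: read the wrist's pose just before it. calibration takes no time and is no camera call.
- ticket.close_job(): hands the job in; it is judged then, once.
Trained networks look in the newest picture that a camera, given by its name, has taken for a name from the list of things; names that differ only in an ending like _2 or _b are one class to them, and where a whole thing is asked for, a point or a joint stands for the part that bears it (a point fixed in the world has none). Each returns a list of dicts, best first, with "p" (0 to 1); they miss things now and then, are a little off and sometimes report something else, mostly with a low value. They report only what shows in the picture. A call takes as long as a camera call. They do not tell look-alikes from the thing itself.
- cams.spot_in(camera, query): "box" ([centre column, centre row, width, height] as shares, 0 to 1, of the picture: columns of its width, rows of its height, round what is visible of it).
- cams.outline_of(camera, query): "mask" (400x640 bool, what is visible of it) and "box" ([centre column, centre row, width, height] as shares, 0 to 1, of the picture: columns of its width, rows of its height, round what is visible of it).
- cams.mark_of(camera, query): "location" ([column, row] as shares, 0 to 1, of the picture: columns of its width, rows of its height: a listed point, or the origin of a listed thing).
The state is a dict: "time_s": time; "q": joint angles; "qvel": joint speeds; "joint_efforts": joint torques, N m; "position": TCP position; "tool_rot": TCP orientation; "ft_force": force on the tool from outside, world axes, zero at the start; "wrist_torque": the same for the moment, N m; "grip_width": finger opening in m; "gripper_force": force on a finger pad.
Only numpy, scipy, OpenCV 4.12 (cv2) and the standard library are available. Lean on these libraries where they do the work, as an engineer would, in place of code of your own. Each camera call takes 0.05 s, during which the arm holds its last target. There are 200 camera calls.

TASK

The scroll rod on the bench centres has to be ready for pasting. First take away the straightedge that was left lying across the two heads and set it down, without dropping it, flat in the wooden tray with its grip upwards; then turn the rod on its centres until its planed flat faces straight up, and let go. Do not shift or knock over the jar, the stone seal, the ink bottle or the paste brush around it.

Things in the scene. Friction and masses are not known exactly. Their poses are not given: they have to be found in the camera images.
- centres: grey cast bench centres fixed to the desk, bed 92 x 310 mm, 35 mm high. Origin: underside centre; y along the bed, x across it, away from the robot. Two heads, 60 mm deep (x), 46 mm thick, 184 mm apart inside (y = +-92 mm), flat tops 162 mm up. Axis of the cone centres 130 mm up at x = 0. Knob on the +y head out to y = 168 mm; clamp levers on the -x side, under 65 mm high
- rod: pale wooden scroll rod between the cone centres, 38 mm thick, body 140 mm long, with a planed flat 22 mm wide along it and a thin dark saw kerf down the flat's middle; 20 mm tenons at both ends. Only turns about its axis, stiffly (0.04 N m), and stays where left. Origin: on the axis, midway; y along the axis, same as that of the centres; z square out of the flat, which lies 15.5 mm from the axis
- rod_flat (a point): the middle of the rod's flat, on its surface; same axes as the rod (z out of the flat: up when done). At the start the flat is turned 40 to 120 degrees about +y, to the side away from the robot. The rod can be gripped across its 38 mm at mid-length, where both sides and the 95 mm below it are free, and turned with the gripper, in several goes if needed
- straightedge: wooden straightedge, plate 216 x 36 x 10 mm, about 0.16 kg, steel strip on one edge, with a raised wooden grip along its middle: 100 mm long, 16 mm wide, top 38 mm above the underside. Origin: underside centre; x along its length, y across, z up through the grip. At the start it lies on the flat tops of both heads, above the rod, 13 mm clear of it
- tray: shallow dark wooden tool tray standing fast on the desk, empty, 270 x 120 mm, 22 mm high, walls 6 mm (inside 258 x 108 mm, floor 6 mm up). Origin: underside centre; x along its length, z up. It stands to the left or right of the bench centres
- seal_jar: bystander: round white lidded porcelain jar, 68 mm across, 41 mm high, in front of the centres; origin underside centre
- seal_stone: bystander: upright brown stone seal, 32 x 32 x 65 mm, in front of the centres; origin underside centre
- ink_bottle: bystander: dark ink bottle, 56 mm across, 95 mm high, beyond the centres; origin underside centre
- paste_brush: bystander: flat paste brush lying beyond the centres, 204 mm long, 72 mm wide, 13 mm high; origin on the underside near its middle, x towards the bristles
Mind the look-alikes: they are no part of the job. There is more than one size of the straightedge; the one meant has the size given above.

How it is judged:
By the outcome, as a careful person would: the job done as asked, in the order asked, and still so for the second after the job is handed in, with the robot touching nothing.
It also fails if it takes over 72 s, if anything falls off the work surface, if the arm or the gripper's body presses on something with over 40 N, if the wrist force passes 120 N, or if a joint passes its speed limit or range.

## Working session

There is one attempt and no reset: what is moved stays moved. The work goes in short steps, Python scripts to look and compute and a tool call to move; the robot and the scene stay as the last step left them, time stands still between calls to the robot, and variables do not carry over. Pictures are saved under pics/ and viewed, at most 10 in all, crops included, and the job is handed in when it is done.

Besides the shell and the picture viewer there is one more tool, called after "Emit:" in YAML: its name, and indented under it one key for each argument. move_arm: Moves the arm, as the interface text tells. Its arguments: {"type":"object","properties":{"jaw":{"type":"array","items":{"type":"number"}},"dp":{"type":"array","items":{"type":"array","items":{"type":"number"}}},"turn":{"type":"array","items":{"type":"array","items":{"type":"number"}}},"force":{"type":"number"}},"required":["jaw","dp","turn"]}

```bash
mkdir -p pics; ls; cat > h.py <<'E'
import numpy as np,cv2
from rig import observe,cams,ticket
def K(c):
    k=cams.calibration(c); f=200/np.tan(np.radians(k["vertical_fov"])/2); return k,f
def T_wc(c,s=None):
    k,f=K(c)
    if "view" in k: return np.linalg.inv(np.array(k["view"]))
    s=s or observe(); T=np.eye(4);T[:3,:3]=np.array(s["tool_rot"]);T[:3,3]=s["position"]
    return T@np.array(k["tool_from_camera"])
def cloud(c,d,T):
    k,f=K(c); v,u=np.mgrid[:400,:640]
    P=np.stack([(u-k["cx"])/f*d,-(v-k["cy"])/f*d,-d],-1)
    W=P@T[:3,:3].T+T[:3,3]; W[d<=0]=np.nan; return W
def grab(c):
    T=T_wc(c); im,d=cams.get_image(c); return im,d,cloud(c,d,T)
def save(n,im): cv2.imwrite("pics/"+n,cv2.cvtColor(im,cv2.COLOR_RGB2BGR))
E
python3 - <<'E'
from h import *
for c in ("top","side"):
    im,d,W=grab(c); np.save(c+"W.npy",W); np.save(c+"im.npy",im); save(c+"1.png",im)
    print(c,{a:(b if np.isscalar(b) else np.round(b,3).tolist()) for a,b in cams.calibration(c).items()},(d>0).mean())
    for q in ["centres","straightedge","tray","rod","rod_flat","seal_jar","seal_stone","ink_bottle","paste_brush"]:
        for r in cams.mark_of(c,q)[:3]:
            x,y=r["location"];x=int(x*640);y=int(y*400)
            print(q,round(r["p"],2),(x,y),np.round(W[min(y,399),min(x,639)],3))
E
```

```text
pics
top {'vertical_fov': 51.908291291657, 'cx': 318.3975525521079, 'cy': 198.4027160311523, 'view': [[-0.019, -1.0, -0.007, 0.012], [0.987, -0.02, 0.16, -0.491], [-0.16, -0.004, 0.987, -1.127], [0.0, 0.0, 0.0, 1.0]]} 0.99586328125
straightedge 0.95 (267, 259) [0.324 0.15  0.031]
straightedge 0.71 (324, 173) [ 0.53  -0.013  0.196]
tray 0.61 (201, 215) [0.455 0.345 0.005]
rod 0.69 (324, 174) [ 0.526 -0.013  0.199]
seal_jar 0.85 (330, 236) [ 0.384 -0.028  0.039]
seal_stone 0.55 (377, 239) [ 0.372 -0.155  0.067]
ink_bottle 0.97 (276, 122) [0.712 0.12  0.062]
paste_brush 0.76 (388, 121) [ 0.727 -0.21   0.012]
paste_brush 0.66 (323, 175) [ 0.526 -0.01   0.191]
side {'vertical_fov': 45.02822307293533, 'cx': 321.72972128042994, 'cy': 194.82901926742616, 'view': [[-0.896, -0.445, -0.008, 0.449], [0.259, -0.537, 0.803, -0.231], [-0.362, 0.717, 0.596, -1.354], [0.0, 0.0, 0.0, 1.0]]} 0.99625
centres 0.66 (313, 221) [0.473 0.112 0.116]
straightedge 0.78 (314, 180) [0.521 0.01  0.18 ]
straightedge 0.73 (357, 272) [0.312 0.164 0.031]
straightedge 0.47 (446, 199) [ 0.182 -0.296  0.013]
tray 0.72 (280, 310) [0.446 0.357 0.009]
rod 0.61 (311, 189) [0.511 0.048 0.176]
rod_flat 0.66 (308, 189) [0.52  0.05  0.174]
seal_jar 0.86 (356, 232) [0.382 0.007 0.028]
seal_stone 0.47 (375, 204) [ 0.38  -0.148  0.028]
seal_stone 0.2 (280, 309) [0.446 0.355 0.011]
ink_bottle 0.55 (235, 228) [0.727 0.15  0.025]
paste_brush 0.88 (290, 173) [ 0.735 -0.208  0.01 ]
```

View pics/top1.png

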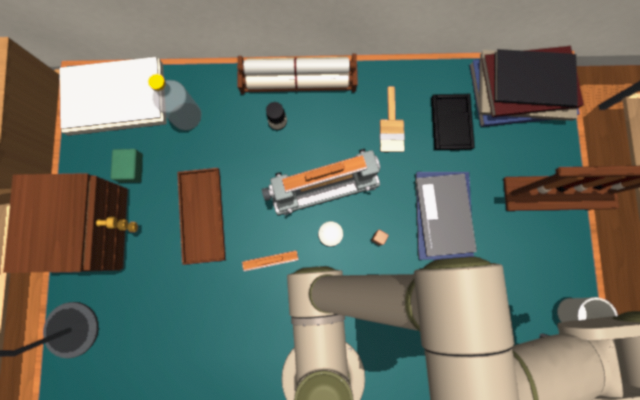

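View pics/side1.png

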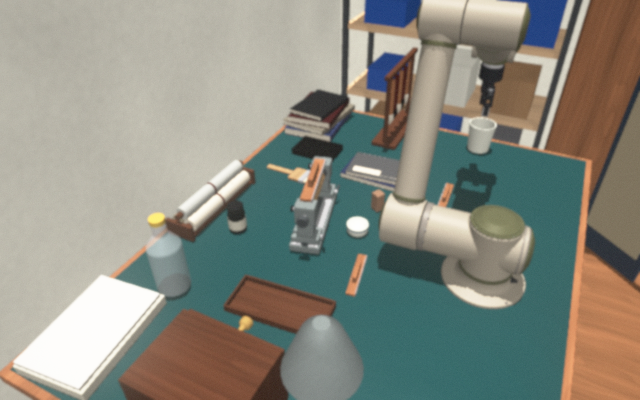

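The top view shows three straightedges: (324,173) lying on the heads, (270,260) on the desk in front, and one at (446,197) in the side view, near the base. The one across the heads fits the description. The tray is at (201,215), left of the centres. Next I'll measure both and check the chosen one in a close crop.

```bash
python3 - <<'E'
from h import *
W=np.load("topW.npy"); im=np.load("topim.npy")
x,y,z=W[...,0],W[...,1],W[...,2]
def rect(m,n):
    P=W[m][:,:2].astype(np.float32); r=cv2.minAreaRect(P*1000); b=cv2.boxPoints(r)
    e=[b[1]-b[0],b[2]-b[1]]; l=max(e,key=np.linalg.norm)
    print(n,m.sum(),np.round(r[0],1),np.round(r[1],1),"long yaw",round(np.degrees(np.arctan2(l[1],l[0])),1),"z",np.round(np.nanpercentile(W[m][:,2],[5,50,95]),4))
near=(abs(x-.53)<.1)&(abs(y+.01)<.2)
rect(near&(z>.155)&(z<.215),"heads+edge")
rect(near&(z>.19)&(z<.215),"grip")
hsv=cv2.cvtColor(im,cv2.COLOR_RGB2HSV)
rect(near&(z>.15)&(hsv[...,1]>120),"edge wood")
r,c=np.where(near&(z>.15)&(hsv[...,1]>120));print(c.min(),c.max(),r.min(),r.max())
tr=(abs(x-.45)<.18)&(abs(y-.345)<.09)&(hsv[...,0]<20)&(z>-0.01)&(z<.05)
rect(tr,"tray")
rect(tr&(z>.014),"tray walls")
for n,p in dict(jar=(.384,-.028),stone=(.372,-.155),ink=(.712,.12),).items():
    m=(np.hypot(x-p[0],y-p[1])<.055)&(z>.025)&(z<.12); rect(m,n)
rect((abs(x-.31)<.06)&(abs(y-.15)<.1)&(z>.006)&(z<.06),"lookalike")
save("crop.png",cv2.resize(im[140:225,250:395],None,fx=5,fy=5,interpolation=cv2.INTER_CUBIC))
s=observe(); print(s["position"],np.round(s["tool_rot"],3).tolist())
print(np.round(cams.calibration("wrist")["tool_from_camera"],3).tolist(), cams.calibration("wrist")["vertical_fov"])
E
```

```text
heads+edge 1850 [532.9 -14.6] [ 61.  275.9] long yaw -75.1 z [0.1586 0.1702 0.1998]
grip 274 [534.5 -13.5] [17.2 99.6] long yaw -74.1 z [0.1934 0.1989 0.202 ]
edge wood 956 [537.1 -12.7] [ 30.2 212.2] long yaw -74.2 z [0.1685 0.1723 0.2005]
283 365 156 189
tray 3910 [453.7 342.9] [269.4 121. ] long yaw 4.9 z [0.0018 0.0061 0.0218]
tray walls 632 [453.7 342.9] [269.4 121. ] long yaw 4.9 z [0.0153 0.0205 0.0243]
jar 460 [392.1 -29.5] [65.  65.4] long yaw -1.1 z [0.0301 0.0377 0.0421]
stone 163 [ 377.8 -165.2] [32.4 31.9] long yaw 60.3 z [0.035  0.0635 0.067 ]
ink 421 [734.2 120.8] [52.8 52.4] long yaw 60.2 z [0.0319 0.0916 0.0976]
lookalike 356 [300.3 140.6] [ 67.  156.9] long yaw -79.5 z [0.0062 0.0087 0.0289]
[ 0.14921321 -0.52935922  0.23131336] [[0.962, 0.271, -0.0], [0.271, -0.962, 0.0], [-0.0, -0.0, -1.0]]
[[-0.001, 0.958, 0.285, 0.073], [1.0, 0.001, -0.0, 0.001], [-0.0, 0.285, -0.958, -0.142], [0.0, 0.0, 0.0, 1.0]] 64.78774892992588
```

View pics/crop.png

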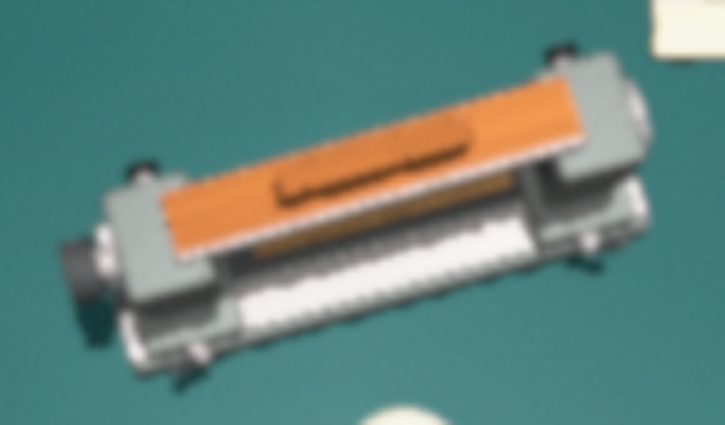

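The crop confirms it: the long edge with the raised grip, steel strip on its near side, rests on both heads with the rod below. It measures about 214 x 30 mm, yaw -74°. I'll plan the approach to a hover above it.

```bash
cat >> h.py <<'E'
from scipy.spatial.transform import Rotation as R
def down(yaw,tilt=0):
    """tool x at yaw (deg), tool down; tilt = turn of the tool (deg) about centres' +y axis (= tool x here)"""
    c,s=np.cos(np.radians(yaw)),np.sin(np.radians(yaw))
    M=np.array([[c,s,0],[s,-c,0],[0,0,-1.]])
    return M@R.from_rotvec([np.radians(tilt),0,0]).as_matrix()
def plan(ways,start=None,step=.04,ang=6.8):
    """ways: list of (pos,rot). prints dp rows (cm) and turn rows"""
    s=observe(); p=np.array(s["position"]);M=np.array(s["tool_rot"])
    if start: p,M=np.array(start[0]),np.array(start[1])
    for q,N in ways:
        q=np.array(q); rv=R.from_matrix(M.T@N).as_rotvec()
        n=int(max(1,np.ceil(np.linalg.norm(q-p)/step),np.ceil(np.degrees(np.linalg.norm(rv))/ang)))
        d=(q-p)/n; dp=[];
        for i in range(n):
            Mi=M@R.from_rotvec(rv*i/n).as_matrix(); v=np.round(Mi.T@d*100,2); dp.append((v+0).tolist())
        print(n,"rows turn",np.round(rv/n,4).tolist()); print(dp)
        p,M=q,N
E
python3 - <<'E'
from h import *
plan([((.20,-.47,.33),np.array(observe()["tool_rot"])),((.534,-.013,.33),down(105.8))])
E
```

```text
4 rows turn [0.0, 0.0, 0.0]
[[1.62, -1.08, -2.47], [1.62, -1.08, -2.47], [1.62, -1.08, -2.47], [1.62, -1.08, -2.47]]
15 rows turn [-0.0, 0.0, -0.1048]
[[2.97, -2.33, 0.0], [3.2, -2.0, 0.0], [3.39, -1.66, 0.0], [3.54, -1.3, 0.0], [3.66, -0.92, 0.0], [3.74, -0.53, 0.0], [3.77, -0.14, 0.0], [3.76, 0.26, 0.0], [3.72, 0.65, 0.0], [3.63, 1.04, 0.0], [3.5, 1.41, 0.0], [3.33, 1.77, 0.0], [3.13, 2.11, 0.0], [2.89, 2.42, 0.0], [2.62, 2.71, 0.0]]
```

Emit:
move_arm:
  jaw: [6,6,6,6,6,6,6,6,6,6,6,6]
  dp:
    - [1.6,-1.1,-2.5]
    - [1.6,-1.1,-2.5]
    - [1.6,-1.1,-2.5]
    - [1.6,-1.1,-2.5]
    - [3,-2.3,0]
    - [3.2,-2,0]
    - [3.4,-1.7,0]
    - [3.5,-1.3,0]
    - [3.7,-0.9,0]
    - [3.7,-0.5,0]
    - [3.8,-0.1,0]
    - [3.8,0.3,0]
  turn:
    - [0,0,0]
    - [0,0,0]
    - [0,0,0]
    - [0,0,0]
    - [0,0,-0.105]
    - [0,0,-0.105]
    - [0,0,-0.105]
    - [0,0,-0.105]
    - [0,0,-0.105]
    - [0,0,-0.105]
    - [0,0,-0.105]
    - [0,0,-0.105]
  force: 50

```text
time_s: 2.0
position: [0.3788, -0.2244, 0.3315]
tool_rot: [[0.436, 0.9, 0.0], [0.9, -0.436, -0.0], [-0.0, 0.0, -1.0]]
ft_force: [0.0, -1.3, 1.2]
grip_width: 0.0604
gripper_force: 0.0
```

Emit:
move_arm:
  jaw: [6,6,6,6,6,6,6,6,6]
  dp:
    - [3.7,0.6,0]
    - [3.6,1,0]
    - [3.5,1.4,0]
    - [3.3,1.8,0]
    - [3.1,2.1,0]
    - [2.9,2.4,0]
    - [2.6,2.7,0]
    - [0,0,0]
    - [0,0,0]
  turn:
    - [0,0,-0.105]
    - [0,0,-0.105]
    - [0,0,-0.105]
    - [0,0,-0.105]
    - [0,0,-0.105]
    - [0,0,-0.105]
    - [0,0,-0.105]
    - [0,0,0]
    - [0,0,0]

```text
time_s: 2.75
position: [0.5328, -0.0119, 0.3308]
tool_rot: [[-0.278, 0.961, -0.001], [0.961, 0.278, 0.0], [0.0, -0.001, -1.0]]
ft_force: [-0.8, -0.5, 0.6]
grip_width: 0.0602
gripper_force: 0.0
```

```bash
python3 - <<'E'
from h import *
im,d,W=grab("wrist"); np.save("wW.npy",W);np.save("wim.npy",im); save("wrist1.png",im)
s=observe();print(s["position"],np.round(s["tool_rot"],3).tolist(),s["grip_width"])
x,y,z=W[...,0],W[...,1],W[...,2]
m=(abs(x-.53)<.08)&(abs(y+.01)<.16)&(z>.19)&(z<.215)
P=W[m]; print(m.sum(),np.round(cv2.minAreaRect((P[:,:2]*1000).astype(np.float32)),1) if 0 else cv2.minAreaRect((P[:,:2]*1000).astype(np.float32)),np.median(P[:,2]))
m2=(abs(x-.53)<.08)&(abs(y+.01)<.16)&(z>.165)&(z<.18); m2&=cv2.cvtColor(im,cv2.COLOR_RGB2HSV)[...,1]>110
print(cv2.minAreaRect((W[m2][:,:2]*1000).astype(np.float32)))
E
```

```text
[ 0.53231728 -0.01301085  0.33104819] [[-0.276, 0.961, -0.001], [0.961, 0.276, -0.0], [0.0, -0.001, -1.0]] 0.060274174180313736
1863 ((534.9351196289062, -12.863567352294922), (15.369158744812012, 99.1824722290039), 15.75610637664795) 0.19913020136871784
((536.28173828125, -13.137496948242188), (32.160587310791016, 214.23545837402344), 15.803977966308594)
```

View pics/wrist1.png

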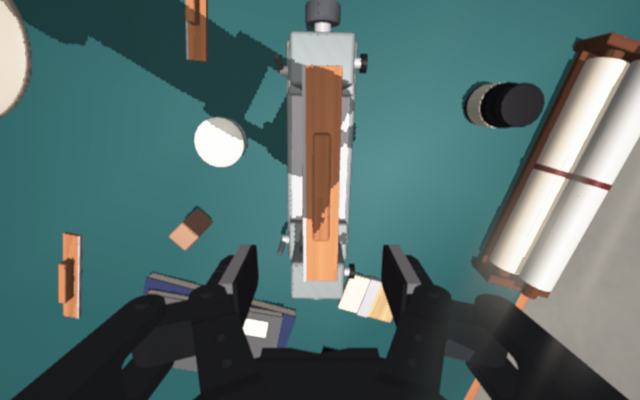

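The wrist view shows the straightedge lying across the heads with its grip at (321,187), square to the jaws. Descending to grasp.

Emit:
move_arm:
  jaw: [6,6,6,6,6,6,3,1,1,1,1,1]
  dp:
    - [0,0.25,3]
    - [0,0,3]
    - [0,0,3]
    - [0,0,3]
    - [0,0,3.2]
    - [0,0,0]
    - [0,0,0]
    - [0,0,0]
    - [0,0,0]
    - [0,0,0]
    - [0,0,0]
    - [0,0,0]
  turn:
    - [0,0,0]
    - [0,0,0]
    - [0,0,0]
    - [0,0,0]
    - [0,0,0]
    - [0,0,0]
    - [0,0,0]
    - [0,0,0]
    - [0,0,0]
    - [0,0,0]
    - [0,0,0]
    - [0,0,0]
  force: 60

```text
time_s: 3.8
position: [0.5355, -0.0131, 0.1815]
tool_rot: [[-0.275, 0.961, 0.004], [0.961, 0.275, -0.001], [-0.002, 0.003, -1.0]]
ft_force: [-1.4, -0.9, 6.6]
grip_width: 0.0149
gripper_force: 59.8
```

Emit:
move_arm:
  jaw: [1,1,1,1,1,1,1]
  dp:
    - [0,0,0]
    - [0,0,-1]
    - [0,0,-2.5]
    - [0,0,-2.5]
    - [0,0,-2.5]
    - [0,0,-2]
    - [0,0,0]
  turn:
    - [0,0,0]
    - [0,0,0]
    - [0,0,0]
    - [0,0,0]
    - [0,0,0]
    - [0,0,0]
    - [0,0,0]

```text
time_s: 4.38
position: [0.5358, -0.0129, 0.2892]
tool_rot: [[-0.275, 0.961, 0.009], [0.961, 0.275, -0.002], [-0.004, 0.008, -1.0]]
ft_force: [0.1, 0.7, -0.5]
grip_width: 0.015
gripper_force: 58.8
```

```bash
python3 - <<'E'
from h import *
s=observe();print(s["position"],s["grip_width"],s["gripper_force"],s["ft_force"])
plan([((.4537,.343,.24),down(184.9)),((.4537,.343,.06),down(184.9))])
E
```

```text
[ 0.53584351 -0.01287067  0.28922269] 0.014975569074445135 58.834492564201355 [ 0.10753229  0.73846743 -0.50766166]
12 rows turn [0.0003, 0.0008, -0.1148]
[[3.04, 0.16, 0.4], [3.0, 0.5, 0.4], [2.93, 0.84, 0.4], [2.81, 1.17, 0.4], [2.66, 1.49, 0.41], [2.47, 1.78, 0.41], [2.25, 2.05, 0.41], [2.0, 2.3, 0.41], [1.72, 2.51, 0.41], [1.42, 2.69, 0.41], [1.1, 2.84, 0.41], [0.77, 2.94, 0.41]]
5 rows turn [0.0, 0.0, 0.0]
[[0.0, 0.0, 3.6], [0.0, 0.0, 3.6], [0.0, 0.0, 3.6], [0.0, 0.0, 3.6], [0.0, 0.0, 3.6]]
```

Emit:
move_arm:
  jaw: [1,1,1,1,1,1,1,1,1,1,1,1]
  dp:
    - [3,0.2,0.4]
    - [3,0.5,0.4]
    - [2.9,0.8,0.4]
    - [2.8,1.2,0.4]
    - [2.7,1.5,0.4]
    - [2.5,1.8,0.4]
    - [2.2,2,0.4]
    - [2,2.3,0.4]
    - [1.7,2.5,0.4]
    - [1.4,2.7,0.4]
    - [1.1,2.8,0.4]
    - [0.8,2.9,0.4]
  turn:
    - [0,0.004,-0.115]
    - [0,0.004,-0.115]
    - [0,0,-0.115]
    - [0,0,-0.115]
    - [0,0,-0.115]
    - [0,0,-0.115]
    - [0,0,-0.115]
    - [0,0,-0.115]
    - [0,0,-0.115]
    - [0,0,-0.115]
    - [0,0,-0.115]
    - [0,0,-0.115]

```text
time_s: 5.38
position: [0.4513, 0.3432, 0.2381]
tool_rot: [[-0.996, -0.094, -0.004], [-0.094, 0.996, 0.007], [0.003, 0.007, -1.0]]
ft_force: [0.0, -0.5, -2.1]
grip_width: 0.0147
gripper_force: 58.8
```

Emit:
move_arm:
  jaw: [1,1,1,1,1]
  dp:
    - [0,0,3.5]
    - [0,0,3.5]
    - [0,0,3.5]
    - [0,0,0]
    - [0,0,0]
  turn:
    - [0,0,0]
    - [0,0,0]
    - [0,0,0]
    - [0,0,0]
    - [0,0,0]

```text
time_s: 5.8
position: [0.4513, 0.3424, 0.1332]
tool_rot: [[-0.996, -0.088, -0.006], [-0.088, 0.996, 0.006], [0.005, 0.006, -1.0]]
ft_force: [0.3, 0.6, -0.8]
grip_width: 0.0149
gripper_force: 58.9
```

```bash
python3 - <<'E'
from h import *
im,d,W=grab("wrist"); s=observe();print(s["position"],np.round(s["tool_rot"],3).tolist(),s["grip_width"],s["ft_force"])
sd,ds,Ws=grab("side")
save("tray1.png",np.hstack([cv2.resize(im,(480,300)),cv2.resize(sd[180:340,200:360],(300,300))]))
x,y,z=W[...,0],W[...,1],W[...,2]
h=cv2.cvtColor(im,cv2.COLOR_RGB2HSV)
m=(abs(x-.454)<.2)&(abs(y-.343)<.1)&(z>.013)&(z<.03)&(h[...,0]<20)
print("tray",m.sum(),cv2.minAreaRect((W[m][:,:2]*1000).astype(np.float32)))
pz=s["position"][2]
for lo,hi in((pz-.035,pz),(pz,pz+.03)):
    m=(abs(x-s["position"][0])<.13)&(abs(y-s["position"][1])<.06)&(z>lo)&(z<hi)&(h[...,1]>110)
    print(m.sum(),cv2.minAreaRect((W[m][:,:2]*1000).astype(np.float32)),np.nanpercentile(z[m],[5,50,95])-pz)
    Q=W[m]; A=np.c_[Q[:,:2]-Q[:,:2].mean(0),np.ones(len(Q))]; print("plane",np.linalg.lstsq(A,Q[:,2],rcond=None)[0])
E
```

```text
[0.4523548  0.34283713 0.13503352] [[-0.996, -0.088, -0.002], [-0.088, 0.996, 0.008], [0.001, 0.008, -1.0]] 0.01468446715458799 [-0.93837389  0.4949856  -0.27662266]
tray 5274 ((430.1669921875, 341.1356201171875), (223.7126007080078, 119.706787109375), 5.051931381225586)
7377 ((429.8115234375, 341.05218505859375), (173.33486938476562, 33.108001708984375), 4.918432712554932) [-0.01270931 -0.01152737 -0.01022001]
plane [-0.00674206 -0.00180628  0.12359266]
6958 ((447.16015625, 340.20135498046875), (40.4753532409668, 92.3653335571289), 79.82566833496094) [0.01344992 0.01574721 0.01691043]
plane [ 0.0076757  -0.00116502  0.1504795 ]
```

View pics/tray1.png

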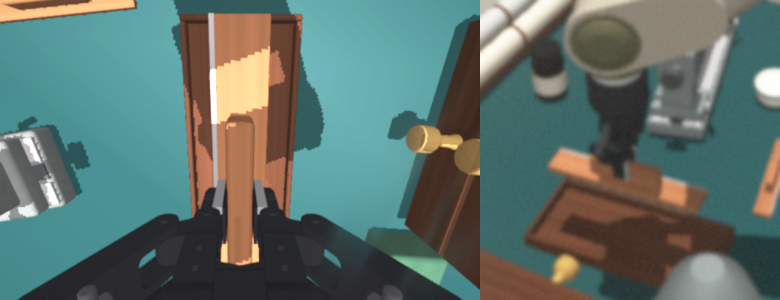

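The straightedge is held level over the tray, centred (wrist view, tray at about (240,110)). Lowering it.

Emit:
move_arm:
  jaw: [1,1,1,1,1,1,1,1,1,1]
  dp:
    - [0,0,2.5]
    - [0,0,2.5]
    - [0,0,2.5]
    - [0,0,1.5]
    - [0,0,0.8]
    - [0,0,0.3]
    - [0,0,0.2]
    - [0,0,0.2]
    - [0,0,0]
    - [0,0,0]
  turn:
    - [0,0,0]
    - [0,0,0]
    - [0,0,0]
    - [0,0,0]
    - [0,0,0]
    - [0,0,0]
    - [0,0,0]
    - [0,0,0]
    - [0,0,0]
    - [0,0,0]

```text
time_s: 6.73
position: [0.4519, 0.3437, 0.0297]
tool_rot: [[-0.996, -0.088, -0.002], [-0.088, 0.996, 0.008], [0.001, 0.008, -1.0]]
ft_force: [0.4, -0.4, -1.6]
grip_width: 0.0144
gripper_force: 59.0
```

Emit:
move_arm:
  jaw: [1,1,1,1,1]
  dp:
    - [0,0,0.1]
    - [0,0,0.1]
    - [0,0,0.1]
    - [0,0,0]
    - [0,0,0]
  turn:
    - [0,0,0]
    - [0,0,0]
    - [0,0,0]
    - [0,0,0]
    - [0,0,0]

```text
time_s: 7.15
position: [0.4515, 0.3435, 0.0259]
tool_rot: [[-0.996, -0.088, -0.003], [-0.088, 0.996, 0.007], [0.002, 0.008, -1.0]]
ft_force: [0.4, -0.4, -1.7]
grip_width: 0.0143
gripper_force: 59.1
```

Emit:
move_arm:
  jaw: [1,1,1,1]
  dp:
    - [0,0,0.1]
    - [0,0,0.05]
    - [0,0,0]
    - [0,0,0]
  turn:
    - [0,0,0]
    - [0,0,0]
    - [0,0,0]
    - [0,0,0]

```text
time_s: 7.48
position: [0.4516, 0.3436, 0.0255]
tool_rot: [[-0.996, -0.088, -0.002], [-0.088, 0.996, 0.008], [0.001, 0.008, -1.0]]
ft_force: [-3.1, -1.6, 10.0]
grip_width: 0.0144
gripper_force: 60.7
```

Contact with the floor (10 N). Release and back off.

Emit:
move_arm:
  jaw: [1.8,2.5,3.2,3.2,3.2,3.2,3.2,3.2,3.2,3.2,3.2,3.2]
  dp:
    - [0,0,-0.1]
    - [0,0,0]
    - [0,0,0]
    - [0,0,0]
    - [0,0,0]
    - [0,0,-1]
    - [0,0,-2]
    - [0,0,-3]
    - [0,0,-4]
    - [0,0,-4]
    - [0,0,-4]
    - [0,0,-4]
  turn:
    - [0,0,0]
    - [0,0,0]
    - [0,0,0]
    - [0,0,0]
    - [0,0,0]
    - [0,0,0]
    - [0,0,0]
    - [0,0,0]
    - [0,0,0]
    - [0,0,0]
    - [0,0,0]
    - [0,0,0]

```text
time_s: 8.48
position: [0.4516, 0.3416, 0.2483]
tool_rot: [[-0.996, -0.088, -0.002], [-0.088, 0.996, 0.008], [0.002, 0.008, -1.0]]
ft_force: [0.2, 0.7, 0.6]
grip_width: 0.032
gripper_force: 0.0
```

```bash
python3 - <<'E'
from h import *
im,d,W=grab("wrist"); np.save("w3.npy",W)
x,y,z=W[...,0],W[...,1],W[...,2]
h=cv2.cvtColor(im,cv2.COLOR_RGB2HSV)
m=(abs(x-.454)<.14)&(abs(y-.343)<.07)&(h[...,0]<22)
for lo,hi in((.012,.018),(.036,.052)):
    k=m&(z>lo)&(z<hi)&(h[...,2]>110); print(k.sum(),cv2.minAreaRect((W[k][:,:2]*1000).astype(np.float32)),np.median(z[k]))
# rod / centres from the top camera with straightedge gone
im,d,W=grab("top"); x,y,z=W[...,0],W[...,1],W[...,2]
n=(abs(x-.53)<.1)&(abs(y+.01)<.2)&(z>.157)&(z<.18)
r=cv2.minAreaRect((W[n][:,:2]*1000).astype(np.float32)); print("heads",n.sum(),r)
c=np.array([.534,-.0135]); a=np.radians(15.75); u=(x-c[0])*np.cos(a)+(y-c[1])*np.sin(a); v=-(x-c[0])*np.sin(a)+(y-c[1])*np.cos(a)
for u0 in np.arange(-.03,.031,.005):
    k=(abs(v)<.05)&(abs(u-u0)<.0025)&(z>.1); print(round(u0,3),k.sum(),np.round(np.nanmedian(z[k]) if k.any() else 0,4))
save("top2.png",np.hstack([cv2.resize(im[140:225,250:395],None,fx=4,fy=4,interpolation=cv2.INTER_CUBIC)]))
plan([((.54,-.01,.34),down(105.75,0))])
E
```

```text
2608 ((450.92437744140625, 343.2416687011719), (215.6370086669922, 108.37334442138672), 4.999301433563232) 0.015304028760871752
1245 ((450.4429016113281, 342.53680419921875), (98.54279327392578, 15.783880233764648), 4.683765411376953) 0.042974381869424205
heads 785 ((532.66162109375, -13.97149658203125), (59.60363006591797, 274.4134521484375), 14.89364242553711)
-0.03 0 0
-0.025 0 0
-0.02 66 0.1355
-0.015 86 0.1414
-0.01 84 0.1457
-0.005 74 0.1479
0.0 73 0.1482
0.005 65 0.1471
0.01 63 0.1447
0.015 26 0.1414
0.02 0 0
0.025 0 0
0.03 0 0
12 rows turn [0.0014, -0.0, 0.1154]
[[-0.46, -2.98, -0.76], [-0.8, -2.91, -0.75], [-1.13, -2.8, -0.75], [-1.45, -2.65, -0.75], [-1.74, -2.47, -0.74], [-2.02, -2.25, -0.74], [-2.26, -2.01, -0.74], [-2.48, -1.73, -0.73], [-2.66, -1.44, -0.73], [-2.81, -1.12, -0.73], [-2.92, -0.79, -0.73], [-2.99, -0.45, -0.73]]
```

View pics/top2.png

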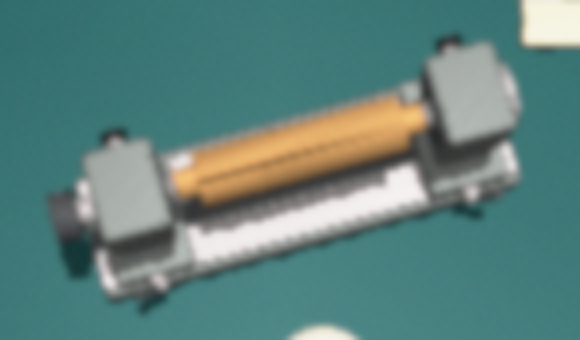

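The straightedge lies flat in the tray, centred at (451,343) mm with the grip up. The top view of the rod shows a dark line near (310,165) that may be only a shadow, so I'll look from close by on the far side.

```bash
python3 - <<'E'
from h import *
C=np.array([.533,-.0138,.130]); M=down(105.75,35)
plan([(C-.14*M[:,2],M)],step=.033)
E
```

```text
13 rows turn [0.0405, 0.0325, 0.103]
[[-0.97, -2.67, 0.04], [-1.24, -2.55, 0.11], [-1.5, -2.41, 0.17], [-1.75, -2.23, 0.21], [-1.98, -2.03, 0.23], [-2.18, -1.81, 0.24], [-2.36, -1.56, 0.24], [-2.52, -1.3, 0.22], [-2.64, -1.03, 0.18], [-2.74, -0.74, 0.13], [-2.81, -0.45, 0.06], [-2.84, -0.16, -0.02], [-2.84, 0.13, -0.11]]
```

Emit:
move_arm:
  jaw: [6,6,6,6,6,6,6,6,6,6,6,6]
  dp:
    - [-1,-2.7,0]
    - [-1.2,-2.6,0.1]
    - [-1.5,-2.4,0.2]
    - [-1.8,-2.2,0.2]
    - [-2,-2,0.2]
    - [-2.2,-1.8,0.2]
    - [-2.4,-1.6,0.2]
    - [-2.5,-1.3,0.2]
    - [-2.6,-1,0.2]
    - [-2.7,-0.7,0.1]
    - [-2.8,-0.5,0.1]
    - [-2.8,-0.2,0]
  turn:
    - [0.04,0.0325,0.103]
    - [0.04,0.0325,0.103]
    - [0.04,0.0325,0.103]
    - [0.04,0.0325,0.103]
    - [0.04,0.0325,0.103]
    - [0.04,0.0325,0.103]
    - [0.04,0.0325,0.103]
    - [0.04,0.0325,0.103]
    - [0.04,0.0325,0.103]
    - [0.04,0.0325,0.103]
    - [0.04,0.0325,0.103]
    - [0.04,0.0325,0.103]

```text
time_s: 9.58
position: [0.5967, 0.0323, 0.2384]
tool_rot: [[-0.364, 0.772, -0.52], [0.931, 0.321, -0.175], [0.032, -0.548, -0.836]]
ft_force: [-1.0, -0.3, -0.1]
grip_width: 0.0599
gripper_force: 0.0
```

Emit:
move_arm:
  jaw: [6,6,6]
  dp:
    - [-2.8,0.1,-0.1]
    - [0,0,0]
    - [0,0,0]
  turn:
    - [0.04,0.0325,0.103]
    - [0,0,0]
    - [0,0,0]

```text
time_s: 9.83
position: [0.6085, 0.0063, 0.2364]
tool_rot: [[-0.269, 0.783, -0.561], [0.963, 0.22, -0.155], [0.002, -0.582, -0.813]]
ft_force: [-0.0, -0.6, -1.3]
grip_width: 0.0602
gripper_force: 0.0
```

```bash
cat > rod.py <<'E'
from h import *
import sys
im,d,W=grab("wrist"); s=observe();print(s["position"],np.round(s["tool_rot"],3).tolist(),np.round(s["q"],1))
save(sys.argv[1],im)
x,y,z=W[...,0],W[...,1],W[...,2]
n=(abs(x-.53)<.1)&(abs(y+.01)<.2)&(z>.157)&(z<.167)
print("heads",n.sum(),cv2.minAreaRect((W[n][:,:2]*1000).astype(np.float32)))
c=np.array([.533,-.0138]); a=np.radians(15.75); u=(x-c[0])*np.cos(a)+(y-c[1])*np.sin(a); v=-(x-c[0])*np.sin(a)+(y-c[1])*np.cos(a)
k=(abs(v)<.065)&(abs(u)<.03)&(z>.10)&(z<.156)
g=im.mean(2); lum=cv2.medianBlur(im,3).mean(2)
ang=np.degrees(np.arctan2(u,z-.13)); r=np.hypot(u,z-.13)
for t in range(-60,130,6):
    b=k&(abs(ang-t)<3)
    if b.sum()>20: print(t,b.sum(),round(1000*np.median(r[b]),1),round(np.median(g[b])), round(np.percentile(g[b],10)))
E
python3 rod.py wrist2.png; python3 - <<'E'
import sys; sys.path.insert(0,'.')
from h import *
for q in("rod_flat","rod"): print(q,[(round(r["p"],2),np.round(np.array(r["location"])*[640,400])) for r in cams.mark_of("wrist",q)[:3]])
E
```

```text
[0.60808829 0.0075997  0.23730257] [[-0.271, 0.783, -0.56], [0.963, 0.222, -0.156], [0.002, -0.581, -0.814]] [ -5.3  45.6  37.3 -15.6 129.7 -27.6]
heads 6800 ((533.38037109375, -13.887435913085938), (60.70503234863281, 275.7276306152344), 14.77441120147705)
-48 27 18.8 170 160
-42 50 18.6 174 115
-36 84 18.6 189 180
-30 113 18.5 189 168
-24 148 18.5 180 149
-18 185 18.4 159 130
-12 216 18.5 200 153
-6 221 18.5 217 159
0 277 18.4 222 133
6 281 18.4 227 136
12 300 18.4 229 140
18 329 18.5 227 139
24 327 18.5 225 136
30 357 18.5 223 136
36 323 18.6 224 141
42 326 18.6 215 155
48 360 18.6 206 150
54 317 18.5 175 139
60 277 18.5 125 116
66 186 17.6 119 112
72 144 16.7 119 114
78 158 16.1 120 115
84 131 15.9 116 106
90 170 15.7 90 73
96 143 15.7 76 70
102 90 15.9 88 76
108 137 16.1 107 97
114 148 16.6 111 109
120 138 17.4 115 111
126 157 18.2 139 115
rod_flat [(0.94, array([334., 192.]))]
rod [(0.71, array([318., 188.]))]
```

View pics/wrist2.png

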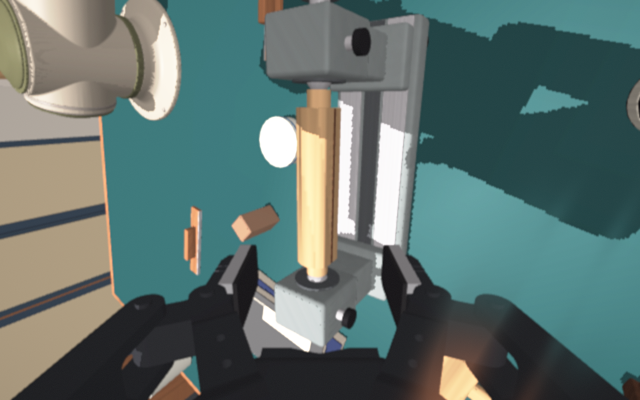

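The wrist view shows the rod upright at (318,190), with its flat turned to the far side. By depth, the rod radius drops to about 15.7 mm around 94° and the kerf is there too, so θ≈94.5°. First go: grip flush on the flat at tilt 4.5° and turn to about -45°.

```bash
cat >> h.py <<'E'
C=np.array([.5334,-.0139,.130])
def g(phi,back,yo=0):
    M=down(104.8,phi); return (C+M[:,2]*(.019-back)+M[:,1]*yo,M)
E
python3 - <<'E'
from h import *
plan([g(4.5,.15,-.00175),g(4.5,0,-.00175)],step=.034)
plan([g(-45,0,-.00175)],start=g(4.5,0,-.00175),ang=4.2)
E
```

```text
5 rows turn [-0.1081, 0.0009, 0.0036]
[[-0.03, -1.39, 0.44], [-0.04, -1.43, 0.29], [-0.04, -1.45, 0.13], [-0.05, -1.45, -0.03], [-0.05, -1.44, -0.18]]
5 rows turn [0.0, 0.0, 0.0]
[[0.0, 0.0, 3.0], [0.0, 0.0, 3.0], [0.0, 0.0, 3.0], [0.0, 0.0, 3.0], [0.0, 0.0, 3.0]]
12 rows turn [-0.072, 0.0, -0.0]
[[0.0, 0.13, -0.04], [0.0, 0.13, -0.04], [0.0, 0.13, -0.03], [0.0, 0.13, -0.02], [0.0, 0.13, -0.01], [0.0, 0.13, 0.0], [0.0, 0.13, 0.01], [0.0, 0.13, 0.02], [0.0, 0.13, 0.03], [0.0, 0.13, 0.04], [0.0, 0.12, 0.05], [0.0, 0.12, 0.06]]
```

Emit:
move_arm:
  jaw: [6,6,6,6,6,6,6]
  dp:
    - [0,-1.4,0.4]
    - [0,-1.4,0.3]
    - [0,-1.45,0.1]
    - [-0.1,-1.45,0]
    - [-0.1,-1.45,-0.2]
    - [0,0,0]
    - [0,0,0]
  turn:
    - [-0.108,0.001,0.004]
    - [-0.108,0.001,0.004]
    - [-0.108,0.001,0.004]
    - [-0.108,0.001,0.004]
    - [-0.108,0.001,0.004]
    - [0,0,0]
    - [0,0,0]

```text
time_s: 10.57
position: [0.5406, -0.0114, 0.2626]
tool_rot: [[-0.252, 0.965, -0.075], [0.968, 0.252, -0.021], [-0.002, -0.077, -0.997]]
ft_force: [0.3, 0.0, 0.1]
grip_width: 0.0604
gripper_force: 0.0
```

```bash
python3 - <<'E'
from h import *
s=observe(); M=np.array(s["tool_rot"]); p=np.array(s["position"]); t=g(4.5,.15,-.00175)
print(p, M.T@(t[0]-p)*100, R.from_matrix(M.T@t[1]).as_rotvec())
E
```

```text
[ 0.54057467 -0.01135726  0.26256165] [-0.06194773  0.10881871  0.17502157] [ 0.00096497  0.00153202 -0.003203  ]
```

Emit:
move_arm:
  jaw: [6,6,6,6,6,6,5,4.2,3,3,3,3]
  dp:
    - [-0.05,0.1,3.2]
    - [0,0,3]
    - [0,0,3]
    - [0,0,3]
    - [0,0,3]
    - [0,0,0]
    - [0,0,0]
    - [0,0,0]
    - [0,0,0]
    - [0,0,0]
    - [0,0,0]
    - [0,0,0]
  turn:
    - [0,0,0]
    - [0,0,0]
    - [0,0,0]
    - [0,0,0]
    - [0,0,0]
    - [0,0,0]
    - [0,0,0]
    - [0,0,0]
    - [0,0,0]
    - [0,0,0]
    - [0,0,0]
    - [0,0,0]
  force: 40

```text
time_s: 11.57
position: [0.5302, -0.016, 0.1106]
tool_rot: [[-0.252, 0.964, -0.08], [0.968, 0.251, -0.022], [-0.001, -0.083, -0.997]]
ft_force: [-10.2, -4.4, 3.2]
grip_width: 0.0341
gripper_force: 40.1
```

Emit:
move_arm:
  jaw: [3,3,3,3,3,3]
  dp:
    - [0,0,0]
    - [0,0,0]
    - [0,0.14,0.01]
    - [0,0.14,0.01]
    - [0,0.13,0.01]
    - [0,0,0]
  turn:
    - [0,0,0]
    - [0,0,0]
    - [-0.072,0,0]
    - [-0.072,0,0]
    - [-0.072,0,0]
    - [0,0,0]

```text
time_s: 12.07
position: [0.5344, -0.015, 0.1105]
tool_rot: [[-0.252, 0.958, 0.135], [0.968, 0.25, 0.033], [-0.002, 0.139, -0.99]]
ft_force: [-5.8, -1.4, 0.3]
grip_width: 0.0336
gripper_force: 43.0
```

Emit:
move_arm:
  jaw: [3,3,3,3,3,3,3,3,3,3,3,3]
  dp:
    - [0,0.14,0.01]
    - [0,0.14,0.01]
    - [0,0.13,0.01]
    - [0,0.14,0.01]
    - [0,0.14,0.01]
    - [0,0.13,0.01]
    - [0,0.14,0.01]
    - [0,0.14,0.01]
    - [0,0.13,0.01]
    - [0,0.14,0.01]
    - [0,0,0]
    - [0,0,0]
  turn:
    - [-0.072,0,0]
    - [-0.072,0,0]
    - [-0.072,0,0]
    - [-0.072,0,0]
    - [-0.072,0,0]
    - [-0.072,0,0]
    - [-0.072,0,0]
    - [-0.072,0,0]
    - [-0.072,0,0]
    - [-0.072,0,0]
    - [0,0,0]
    - [0,0,0]

```text
time_s: 13.07
position: [0.5459, -0.0117, 0.1149]
tool_rot: [[-0.254, 0.683, 0.684], [0.967, 0.179, 0.181], [0.001, 0.708, -0.706]]
ft_force: [-41.9, -22.4, 29.0]
grip_width: 0.0335
gripper_force: 48.3
```

```bash
python3 - <<'E'
from h import *
s=observe(); M=np.array(s["tool_rot"]); print(np.round(s["q"],1),np.degrees(np.arctan2(-M[:2,2]@[.967,.255],-M[2,2])),(np.array(s["position"])-g(-49,0,-.00175)[0])*1000,s["ft_force"])
E
```

```text
[ -27.3   22.   116.7   81.3   28.7 -112.6] -45.0548699063813 [-0.22540726 -1.20949883 -1.29298748] [-41.91808599 -22.42500654  29.03597127]
```

Emit:
move_arm:
  jaw: [4.2,5.5,6.5,6.5,6.5,6.5,6.5,6.5,6.5]
  dp:
    - [0,0,0]
    - [0,0,0]
    - [0,0,0]
    - [0,0,-0.5]
    - [0,0,-1.5]
    - [0,0,-2]
    - [0,0,-2]
    - [0,0,-2]
    - [0,0,0]
  turn:
    - [0,0,0]
    - [0,0,0]
    - [0,0,0]
    - [0,0,0]
    - [0,0,0]
    - [0,0,0]
    - [0,0,0]
    - [0,0,0]
    - [0,0,0]

```text
time_s: 13.82
position: [0.4913, -0.0242, 0.1712]
tool_rot: [[-0.259, 0.683, 0.682], [0.966, 0.18, 0.187], [0.005, 0.708, -0.707]]
ft_force: [0.3, -1.3, 0.2]
grip_width: 0.0649
gripper_force: 0.0
```

```bash
python3 - <<'E'
from h import *
s=observe(); M=np.array(s["tool_rot"]); print(np.round(s["q"],1),np.degrees(np.arctan2(-M[:2,2]@[.967,.255],-M[2,2])),s["position"],s["ft_force"])
plan([g(0,.14),g(42,.14)],step=.03,ang=6)
E
```

```text
[-34.2  10.7 119.4  65.5  36.3 -99.8] -45.03677209223344 [ 0.49133329 -0.02424908  0.17118807] [ 0.29266046 -1.33642665  0.17090608]
8 rows turn [0.0983, -0.0008, 0.0002]
[[-0.01, 1.09, -0.32], [-0.01, 1.05, -0.43], [-0.01, 1.0, -0.53], [-0.01, 0.95, -0.62], [-0.01, 0.88, -0.71], [-0.01, 0.81, -0.8], [-0.01, 0.73, -0.87], [-0.01, 0.64, -0.94]]
8 rows turn [0.0916, -0.0, -0.0]
[[0.0, 1.01, 0.39], [0.0, 1.04, 0.29], [0.0, 1.07, 0.2], [0.0, 1.08, 0.1], [0.0, 1.08, 0.0], [0.0, 1.08, -0.1], [0.0, 1.07, -0.2], [0.0, 1.04, -0.29]]
```

Emit:
move_arm:
  jaw: [6,6,6,6,6,6,6,6,6,6,6,6]
  dp:
    - [0,1.1,-0.3]
    - [0,1,-0.4]
    - [0,1,-0.5]
    - [0,0.9,-0.6]
    - [0,0.9,-0.7]
    - [0,0.8,-0.8]
    - [0,0.7,-0.9]
    - [0,0.6,-0.9]
    - [0,1,0.4]
    - [0,1,0.3]
    - [0,1.1,0.2]
    - [0,1.1,0.1]
  turn:
    - [0.098,0,0]
    - [0.098,0,0]
    - [0.098,0,0]
    - [0.098,0,0]
    - [0.098,0,0]
    - [0.098,0,0]
    - [0.098,0,0]
    - [0.098,0,0]
    - [0.092,0,0]
    - [0.092,0,0]
    - [0.092,0,0]
    - [0.092,0,0]

```text
time_s: 14.82
position: [0.5626, 0.0003, 0.2262]
tool_rot: [[-0.279, 0.93, -0.24], [0.96, 0.276, -0.046], [0.023, -0.243, -0.97]]
ft_force: [0.4, 0.1, 0.2]
grip_width: 0.06
gripper_force: 0.0
```

Emit:
move_arm:
  jaw: [6,6,6,6,6,6]
  dp:
    - [0,1.1,0]
    - [0,1.1,-0.1]
    - [0,1.1,-0.2]
    - [0,1,-0.3]
    - [0,0,0]
    - [0,0,0]
  turn:
    - [0.092,0,0]
    - [0.092,0,0]
    - [0.092,0,0]
    - [0.092,0,0]
    - [0,0,0]
    - [0,0,0]

```text
time_s: 15.32
position: [0.603, 0.0121, 0.2132]
tool_rot: [[-0.279, 0.782, -0.558], [0.96, 0.242, -0.141], [0.025, -0.575, -0.818]]
ft_force: [-0.6, -0.1, 0.3]
grip_width: 0.06
gripper_force: 0.0
```

```bash
sed -i 's/np.array(\[.533,-.0138\])/C[:2]/; s/15.75/14.8/' rod.py; python3 rod.py wrist3.png; python3 - <<'E'
from h import *
s=observe(); M=np.array(s["tool_rot"]); print(np.degrees(np.arctan2(-M[:2,2]@[.967,.255],-M[2,2])))
t=g(42,.14); print(M.T@(t[0]-s["position"])*100,R.from_matrix(M.T@t[1]).as_rotvec())
E
```

```text
[0.60253121 0.01170853 0.21504459] [[-0.278, 0.784, -0.555], [0.96, 0.241, -0.141], [0.024, -0.573, -0.82]] [ -5.4  45.3  41.3 -13.7 126.  -26.8]
heads 6972 ((533.38720703125, -12.90625), (60.69462203979492, 273.5657958984375), 14.920761108398438)
-48 65 18.9 170 167
-42 31 19.0 219 134
-36 78 18.7 205 198
-30 130 18.8 207 199
-24 168 18.6 216 199
-18 209 18.6 223 178
-12 237 18.5 222 184
-6 259 18.4 223 208
0 301 18.5 223 149
6 413 18.0 218 154
12 418 17.0 220 156
18 348 16.0 223 154
24 351 15.4 225 156
30 314 15.1 225 156
36 304 15.0 160 122
42 307 15.1 115 75
48 300 15.0 191 142
54 310 15.2 217 149
60 347 15.6 215 145
66 369 16.3 218 154
72 409 17.2 217 153
78 347 18.2 209 147
84 259 18.4 163 137
90 203 18.5 132 124
96 186 18.5 121 116
102 145 18.6 114 111
108 107 18.6 121 111
114 70 18.7 147 106
120 36 18.8 167 158
34.96005348864002
[-0.71600255  0.31863725 -0.83845947] [ 0.12298655 -0.0038897   0.03363217]
```

```bash
cat > flat.py <<'E'
from h import *
def flat(th):
    im,d,W=grab("wrist"); x,y,z=W[...,0],W[...,1],W[...,2]; a=np.radians(14.85)
    u=(x-C[0])*np.cos(a)+(y-C[1])*np.sin(a); v=-(x-C[0])*np.sin(a)+(y-C[1])*np.cos(a)
    w=z-.13; ang=np.degrees(np.arctan2(u,w)); r=np.hypot(u,w)
    k=(abs(v)<.06)&(abs(ang-th)<26)&(r<.0195)&(r>.012)
    A=np.c_[u[k],v[k],w[k]]; n=np.linalg.svd(A-A.mean(0))[2] if 0 else np.linalg.eigh(np.cov(A.T))[1][:,0]
    n=n*np.sign(n@[np.sin(np.radians(th)),0,np.cos(np.radians(th))])
    print("plane angle",np.degrees(np.arctan2(n[0],n[2])),"skew",n[1],"n",k.sum(),"dist",n@A.mean(0))
    t=np.radians(th); e=u*np.cos(t)-w*np.sin(t); g=im.mean(2); k=(abs(v)<.06)&(r<.021)&(abs(e)<.009)
    bl=cv2.blur(g.astype(np.float32),(9,9)); dk=k&(g<bl-12)
    print("kerf",np.median(ang[dk]),dk.sum(),"edges",[np.percentile(ang[(abs(v)<.06)&(r<.0175)&(r>.012)&(abs(ang-th)<50)],q) for q in(2,98)])
if __name__=="__main__":
    import sys; flat(float(sys.argv[1]))
E
python3 flat.py 41
python3 - <<'E'
from h import *
plan([g(36,.10),g(36,0)],step=.03)
plan([g(-5,0)],start=g(36,0),ang=4.2)
E
```

```text
plane angle 41.40047070818845 skew 0.0006872094617211832 n 2583 dist 0.014886107449711186
kerf 40.92252961885065 515 edges [np.float64(7.085797178523612), np.float64(75.25421630852351)]
2 rows turn [0.0099, -0.0026, 0.0161]
[[-0.34, -0.45, 1.58], [-0.34, -0.43, 1.58]]
4 rows turn [0.0, 0.0, 0.0]
[[0.0, 0.0, 2.5], [0.0, 0.0, 2.5], [0.0, 0.0, 2.5], [0.0, 0.0, 2.5]]
10 rows turn [-0.0716, 0.0, -0.0]
[[0.0, 0.12, -0.05], [0.0, 0.13, -0.04], [0.0, 0.13, -0.03], [0.0, 0.13, -0.02], [0.0, 0.13, -0.01], [0.0, 0.13, 0.0], [0.0, 0.13, 0.01], [0.0, 0.13, 0.02], [0.0, 0.13, 0.03], [0.0, 0.13, 0.04]]
```

θ is now 41.3° (plane fit 41.4°, kerf 40.9°). Second go: grip at tilt 36° and turn 41.3°.

Emit:
move_arm:
  jaw: [6,6,6,6,6,6,6,5,4,3.2,3.2,3.2]
  dp:
    - [-0.35,-0.45,1.6]
    - [-0.35,-0.45,1.6]
    - [0,0,2.5]
    - [0,0,2.5]
    - [0,0,2.5]
    - [0,0,2.5]
    - [0,0,0]
    - [0,0,0]
    - [0,0,0]
    - [0,0,0]
    - [0,0,0]
    - [0,0,0]
  turn:
    - [0.01,-0.003,0.016]
    - [0.01,-0.003,0.016]
    - [0,0,0]
    - [0,0,0]
    - [0,0,0]
    - [0,0,0]
    - [0,0,0]
    - [0,0,0]
    - [0,0,0]
    - [0,0,0]
    - [0,0,0]
    - [0,0,0]
  force: 40

```text
time_s: 16.42
position: [0.5235, -0.0174, 0.1163]
tool_rot: [[-0.255, 0.784, -0.566], [0.967, 0.205, -0.152], [-0.003, -0.586, -0.81]]
ft_force: [3.1, 1.4, 7.9]
grip_width: 0.0367
gripper_force: 40.4
```

Emit:
move_arm:
  jaw: [3.2,3.2,3.2,3.2]
  dp:
    - [0,0,0]
    - [0,0,0]
    - [0,0,0]
    - [0,0,0]
  turn:
    - [0,0,0]
    - [0,0,0]
    - [0,0,0]
    - [0,0,0]

```text
time_s: 16.75
position: [0.5235, -0.0175, 0.1163]
tool_rot: [[-0.256, 0.784, -0.566], [0.967, 0.205, -0.152], [-0.003, -0.586, -0.81]]
ft_force: [2.4, 0.9, 7.1]
grip_width: 0.037
gripper_force: 40.4
```

```bash
python3 - <<'E'
from h import *
s=observe(); M=np.array(s["tool_rot"]); t=g(36,0);print(s["position"],s["grip_width"],s["ft_force"],np.degrees(np.arctan2(-M[:2,2]@[.967,.255],-M[2,2])),M.T@(t[0]-s["position"])*100,R.from_matrix(M.T@t[1]).as_rotvec())
E
```

```text
[ 0.52351325 -0.01745716  0.11632936] 0.036968210355845306 [2.40014649 0.8691351  7.05052161] 35.89248551016837 [0.09186437 0.04279866 0.17862402] [ 0.00190456  0.00241513 -0.0016506 ]
```

Emit:
move_arm:
  jaw: [3.2,3.2,3.2,3.2,3.2,3.2,3.2,3.2,3.2,3.2,3.2,3.2]
  dp:
    - [0,0.13,0]
    - [0,0.13,-0.01]
    - [0,0.13,0]
    - [0,0.13,-0.01]
    - [0,0.13,0]
    - [0,0.13,-0.01]
    - [0,0.13,0]
    - [0,0.13,-0.01]
    - [0,0.13,0]
    - [0,0.13,-0.01]
    - [0,0,0]
    - [0,0,0]
  turn:
    - [-0.072,0,0]
    - [-0.072,0,0]
    - [-0.072,0,0]
    - [-0.072,0,0]
    - [-0.072,0,0]
    - [-0.072,0,0]
    - [-0.072,0,0]
    - [-0.072,0,0]
    - [-0.072,0,0]
    - [-0.072,0,0]
    - [0,0,0]
    - [0,0,0]

```text
time_s: 17.75
position: [0.5347, -0.0145, 0.1131]
tool_rot: [[-0.255, 0.963, 0.089], [0.967, 0.254, 0.021], [-0.002, 0.091, -0.996]]
ft_force: [-5.5, -0.6, 13.4]
grip_width: 0.0368
gripper_force: 42.4
```

```bash
python3 - <<'E'
from h import *
s=observe(); M=np.array(s["tool_rot"]);print(s["position"],s["ft_force"],np.degrees(np.arctan2(-M[:2,2]@[.967,.255],-M[2,2])))
E
python3 flat.py 0
```

```text
[ 0.53465996 -0.01451842  0.1131295 ] [-5.51776173 -0.61771242 13.3716324 ] -5.240235331216688
plane angle 0.17282039196288235 skew -0.0001645274495897242 n 8075 dist 0.014976342044352267
kerf -1.2139128104354733 1583 edges [np.float64(-32.47019219091201), np.float64(32.607591889444045)]
```

Plane angle is 0.2°. Release, back straight out and check.

Emit:
move_arm:
  jaw: [4,5,6,6,6,6,6,6,6,6,6]
  dp:
    - [0,0,0]
    - [0,0,0]
    - [0,0,0]
    - [0,0,0]
    - [0,0,-1]
    - [0,0,-2]
    - [0,0,-3]
    - [0,0,-3]
    - [0,0,-3]
    - [0,0,0]
    - [0,0,0]
  turn:
    - [0,0,0]
    - [0,0,0]
    - [0,0,0]
    - [0,0,0]
    - [0,0,0]
    - [0,0,0]
    - [0,0,0]
    - [0,0,0]
    - [0,0,0]
    - [0,0,0]
    - [0,0,0]

```text
time_s: 18.72
position: [0.5239, -0.0171, 0.2325]
tool_rot: [[-0.255, 0.963, 0.09], [0.967, 0.254, 0.021], [-0.003, 0.092, -0.996]]
ft_force: [0.3, 0.6, 0.0]
grip_width: 0.0596
gripper_force: 0.0
```

```bash
python3 flat.py 0; python3 - <<'E'
from h import *
im,d,W=grab("top"); sd,ds,Ws=grab("side")
save("final.png",np.vstack([im[60:340,100:500],sd[120:340,180:580]]))
for q in ["seal_jar","seal_stone","ink_bottle","paste_brush"]:
    print(q,[(round(r["p"],2),np.round(np.array(r["location"])*[640,400])) for r in cams.mark_of("side",q)[:2]])
E
```

```text
plane angle 0.2849819730878684 skew 0.0005386260482971583 n 2860 dist 0.0149372380949799
kerf -2.317481377660913 672 edges [np.float64(-32.92769334833106), np.float64(33.8026884647869)]
seal_jar [(0.62, array([355., 233.]))]
seal_stone []
ink_bottle [(0.86, array([234., 229.])), (0.67, array([314., 221.]))]
paste_brush [(0.57, array([294., 172.]))]
```

View pics/final.png

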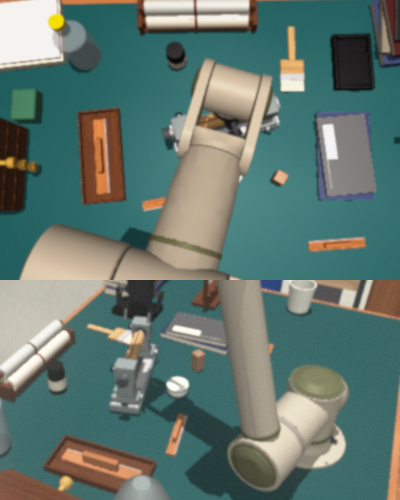

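The straightedge is in the tray at (100,155) in the picture, the bystanders have not moved, and the flat faces up to within about 0.3°. The arm is clear, so I'm handing in.

```bash
python3 -c "
from rig import ticket; print(ticket.close_job())"
```

```text
the job is handed in; nothing more can be done
None
```

The job is handed in at about 19 s of the 72 s: the straightedge lies flat in the tray, grip up; the rod's flat faces up within about 0.3° by plane fit (the kerf reading was up to 2° off); and in the last pictures the jar, seal, ink bottle and brush stand where they were.

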